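Satellite boom pull test: set the sleeve, pull to the mark, hold

TASK

On the satellite model's test stand, first turn the ribbed sleeve on top of the satellite to 4 on its dotted scale. Then pull the telescoping boom out by its handle, against its inner spring, until the handle's end disc stands right over the ridge of the cursor on the rule, and finish while still holding it there with the gripper. Leave the other things on the bench where they are.

Things in the scene. Friction and masses are not known exactly. Their poses are not given: they have to be found in the camera images.
- stand: Fixed test stand. Origin on the bench under the satellite's centre; the boom pulls out level along its own -y. Aluminium base plate 140 mm (x) by 350 mm (y +75 to -275), 12 mm thick, with a white 10 mm rule under the boom. On it a black cube satellite with aluminium edges, 100 mm wide, top 112 mm above the bench; two clamp bars beside it reach 62 mm from the centre, 28 mm high.
- dial (a point): Centre of the white dial face on the satellite's top, 97 mm across, 116 mm above the bench; axes as the stand's. A tick for each number 0 to 5, 30 degrees apart, and beyond it that many black dots in a row outwards (none at 0, four at 4). From above, 0 lies 75 degrees counter-clockwise from the +x axis, the others follow clockwise; 4 lies 45 degrees clockwise from +x.
- sleeve (a joint): Angle of the sleeve in rad, growing clockwise seen from above: 0 at number 0, 0.5236 more for each next number, so 2.094 at 4. It clicks: a sprung ball draws it to the nearest number when let go (up to about 0.1 N m to turn it over to the next). It starts at 0, 1 or 2. End stops 0.2 rad beyond 0 and 5.
- sleeve_top (a point): Centre of the sleeve's top, on its upright axis, 156 mm above the bench. The sleeve: a ribbed round aluminium cylinder 35 mm thick, 34 mm tall above its skirt, which is 40 mm wide, 6 mm high, on the dial face. A black pointer on the skirt reaches 22 mm out; a black line on the top points the same way. Grip it across any diameter from above.
- tube_mouth (a point): Centre of the open end of the fixed tube, 22 mm thick, on the satellite's -y face, out of which the boom slides; 80 mm above the bench, 85 mm from the stand's origin along its -y.
- boom (a joint): How far the boom is pulled out, in m: 0 at rest (fully in, where it starts), stop at 0.120. The spring pulls it back with about 5 N at 0, 0.65 N more for each 10 mm (9 to 11.5 N where it is needed), and draws it in when let go.
- handle: Pull handle on the boom's end. Origin at the centre of its end disc (aluminium, 32 mm across, 6 mm thick), 80 mm above the bench; at rest 139 mm from the stand's origin along its -y. Axes as the stand's. From the disc a black neck, 16 mm thick, runs 36 mm back (+y) to the bare 12 mm rod. The disc gives the fingers something to pull against.
- handle_neck (a point): Middle of the handle's neck, on its axis, 21 mm back (+y) from the disc's centre: where to grip it, closing across the boom (along the stand's x), from above.
- cursor: Fixed dark bar across the rule, 110 mm (x) by 22 by 10 mm, its underside 12.5 mm above the bench, with two aluminium ridges (34 mm along x, 4 mm thick, tops 34.5 mm above the bench) in line left and right of the boom. Origin: underside, middle of the ridge line; axes as the stand's. The disc's middle belongs above the ridge line, 55 to 95 mm along the stand's -y from its rest.
- driver: Loose screwdriver, 170 mm long, lying on the bench beside the stand on its -x side: leave alone. Origin under its middle.
- solvent: Loose white bottle, 52 mm thick, 110 mm tall, behind the satellite (+y side): leave alone. Origin under its centre.
- tray: Loose grey tray, 100 by 140 by 30 mm, on the stand's +x side: leave alone. Origin under its centre.
- plug: Loose blue connector, 50 by 22 by 20 mm, on the stand's +x side, near the plate's far end: leave alone. Origin under its centre.

How it is judged:
By the outcome, as a careful person would: the job done as asked, in the order asked, and still so for the second after the job is handed in, while the arm keeps its last pose, push and grip.
It also fails if it takes over 72 s, if anything falls off the work surface, if the arm or the gripper's body presses on something with over 40 N, if the wrist force passes 120 N, or if a joint passes its speed limit or range.

ROBOT

A 6-joint arm with a two-finger parallel gripper is mounted at the origin on the work surface. World frame = base frame: x ahead of the robot, y to its left, z up, the work surface at z = 0. Lengths are in mm, angles in degrees, forces in N, time in s.
With the tool pointing down it reaches from about 350 to 850 mm from the base axis. Payload 8.1 kg.
Tool frame: the origin (TCP) lies midway between the tips of the shut fingers; the grasp point (between the pads) lies 19 mm behind it; z points along the fingers, y is the line along which they close (so a half turn about z gives the same grasp; the last joint's range is limited). The gripper opens to 85 mm and grips with 20 to 120 N. Pads are 22 mm wide; open, the fingers measure 114 mm over their backs; the gripper's body (76 mm by 85 mm) begins 54 mm behind the grasp point. The pads swing forward as they close: fully open they stand 13 mm farther back than shut.
Start: joints at [-78.69, 7.471, 85.268, -0, 87.261, -4.893], TCP at [167.448, -576.165, 231.292] pointing down, gripper open.
Joint ranges: [-169.43, 169.43], [-51.17, 129.36], [1.28, 143.12], [-76.62, 256.62], [0, 156.53], [-152.29, 152.29]. Speed limits (degrees/s): [136.94, 136.94, 159.86, 180, 180, 180].

INTERFACE

Orientations are given as [roll, pitch, yaw] about the fixed x, y, z axes, in that order (R = Rz(yaw) Ry(pitch) Rx(roll)).
In Python, from bench import sense, snapshot, order, finder gives the robot as it stands.
- The arm moves only by the tool send_rows, never from a script. Its argument "steps" is a list of rows, each a list of 2 entries, a list of its own where there are three numbers: the shift along the world's x, y, z in units of 30 mm (1.0 is 30 mm), then the turn, a rotation vector about the world's x, y, z in rad. In form: [[[dx, dy, dz], [wx, wy, wz]], ...]. A call has 1 to 10 rows; each row is the pose to reach, as a shift and turn from the pose commanded when the call began; what a row does not reach only later rows make up. A row lasts 1/8 s, in which the tool goes at most 62.5 mm and 10.7 degrees, less where a joint would pass 70% of its speed; a pose out of reach is approached as far as the arm can. A call with a gripper value outside its range is refused whole. "fingers" is the closure, from 0 (fully open) to 1 (shut), set as the call begins (left out, the last holds). The fingers move at their own pace and stop on an object; "squeeze" is the grip in N (left out, the last holds). Time passes only in rows, so rows that repeat a pose let the fingers close. It gives the time, the measured TCP pose, the force, the opening and the grip force at its end, in the units of the state.
- sense(): the state, without advancing time (a new reading comes with each control period).
- snapshot(name): name is "scene" or "top" or "wrist"; returns a dict with "img" (384x512x3 uint8, red, green, blue), "K" (3x3 intrinsics, pixels), "pose" (4x4, takes a point from camera to world coordinates). Camera axes: x right, y up, looking along -z (the intrinsics and any distortion apply to the point x, -y, -z); pixel columns grow to the right and rows downward; lengths in mm; the calibration is good to about 2 mm. A picture is of the moment at which its call begins. There is no depth.
- order.hand_in(): hands the job in; it is judged then, once.
Trained networks look in the newest picture that a camera, given by its name, has taken for a name from the list of things; names that differ only in an ending like _2 or _b are one class to them, and where a whole thing is asked for, a point or a joint stands for the part that bears it (a point fixed in the world has none). Each returns a list of dicts, best first, with "confidence" (0 to 1); they miss things now and then, are a little off and sometimes report something else, mostly with a low value. They report only what shows in the picture. A call takes as long as a camera call.
- finder.find_in(label, camera): "box" ([left, top, width, height] as shares, 0 to 1, of the picture: columns of its width, rows of its height, round what is visible of it).
- finder.trace(label, camera): "mask" (384x512 bool, what is visible of it) and "box" ([left, top, width, height] as shares, 0 to 1, of the picture: columns of its width, rows of its height, round what is visible of it).
- finder.pinpoint(label, camera): "at" ([column, row] as shares, 0 to 1, of the picture: columns of its width, rows of its height: a listed point, or the origin of a listed thing).
The state is a dict: "time": time; "joint_pos": joint angles; "qd": joint speeds; "joint_efforts": joint torques, N m; "tool_pos": TCP position; "tcp_rot": TCP orientation; "ft_force": force on the tool from outside, world axes, zero at the start; "wrist_torque": the same for the moment, N m; "finger_gap": finger opening in mm; "grip_force": force on a finger pad.
Only numpy, scipy, OpenCV 4.12 (cv2) and the standard library are available. Lean on these libraries where they do the work, as an engineer would, in place of code of your own. Each camera call takes 0.05 s, during which the arm holds its last target. There are 200 camera calls.

## Working session

There is one attempt and no reset: what is moved stays moved. The work goes in short steps, Python scripts to look and compute and a tool call to move; the robot and the scene stay as the last step left them, time stands still between calls to the robot, and variables do not carry over. Pictures are saved under pics/ and viewed, at most 10 in all, crops included, and the job is handed in when it is done.

Besides the shell and the picture viewer there is one more tool, called after ">>>" by a JSON object that holds its "name" and its "arguments", one argument or row to a line. send_rows: Moves the arm, as the interface text tells. Its arguments: {"type":"object","properties":{"steps":{"type":"array"},"fingers":{"type":"number"},"squeeze":{"type":"number"}},"required":["steps"]}

```bash
mkdir -p pics
cat > h.py <<'E'
import numpy as np, cv2
from bench import sense, snapshot, order, finder
def px2w(s,uv,z):
    K=s["K"];P=s["pose"];d=np.array([(uv[0]-K[0,2])/K[0,0],-(uv[1]-K[1,2])/K[1,1],-1.])
    d=P[:3,:3]@d;o=P[:3,3];return o+d*(z-o[2])/d[2]
def w2px(s,p):
    P=s["pose"];q=P[:3,:3].T@(np.array(p)-P[:3,3]);K=s["K"]
    return np.array([K[0,2]+K[0,0]*q[0]/-q[2],K[1,2]-K[1,1]*q[1]/-q[2]])
def pin(s,cam,l,z):
    r=finder.pinpoint(l,cam)
    for a in r[:1]:
        uv=np.array(a["at"])*[512,384];print(cam,l,round(a["confidence"],2),uv.round(1),px2w(s,uv,z).round(1))
def save(s,n):cv2.imwrite("pics/"+n,s["img"][:,:,::-1])
E
python3 - <<'E'
from h import *
for c in ["top","scene"]:
    s=snapshot(c);save(s,c+"0.png");print(s["pose"].round(2).tolist(),s.get("dist"))
    for l,z in [("stand",0),("dial",116),("sleeve_top",156),("tube_mouth",80),("handle",80),("handle_neck",80),("cursor",12.5),("driver",0),("solvent",0),("tray",0),("plug",0)]: pin(s,c,l,z)
a=cv2.imread("pics/top0.png");b=cv2.imread("pics/scene0.png")
cv2.imwrite("pics/both.png",cv2.resize(np.vstack([a,b]),None,fx=.78,fy=.78))
E
```

```text
[[-0.02, 0.99, -0.13, 487.14], [-1.0, -0.03, -0.04, 130.85], [-0.04, 0.13, 0.99, 1020.54], [0.0, 0.0, 0.0, 1.0]] None
top stand 0.76 [245.2 242.2] [534.6 198.8   0. ]
top dial 0.75 [239.  241.7] [530.4 202.9 116. ]
top sleeve_top 0.56 [238.5 243.4] [525.4 200.7 156. ]
top tube_mouth 0.96 [284.9 245.2] [523.2 115.   80. ]
top handle 0.49 [309.7 247.9] [516.7  66.3  80. ]
top handle_neck 0.81 [304.3 250.3] [512.3  77.2  80. ]
top cursor 0.75 [348.7 252.9] [506.6 -19.6  12.5]
top solvent 0.78 [154.1 241.2] [541.3 396.9   0. ]
top tray 0.86 [239.3 151.2] [735.5 208.3   0. ]
top plug 0.68 [348.9 180.7] [662.5 -29.    0. ]
[[-0.44, -0.72, 0.53, 1003.5], [0.9, -0.36, 0.25, 316.44], [0.01, 0.59, 0.81, 696.7], [0.0, 0.0, 0.0, 1.0]] None
scene stand 0.69 [300.4 208.5] [531.8 202.6   0. ]
scene dial 0.72 [305.9 176.6] [536.1 203.  116. ]
scene sleeve_top 0.91 [309.2 160.4] [529.3 201.9 156. ]
scene tube_mouth 0.65 [269.2 169.4] [523.2 120.   80. ]
scene handle_neck 0.78 [256.7 164.6] [523.   90.9  80. ]
scene cursor 0.7 [218.7 161.5] [501.7 -17.8  12.5]
scene driver 0.72 [287.  147.7] [378.1 104.6   0. ]
scene solvent 0.55 [384.6 246.6] [542.8 393.5  -0. ]
scene tray 0.81 [262.4 290.5] [738.8 208.7   0. ]
scene plug 0.48 [177.4 210.9] [656.3 -34.7   0. ]
```

View pics/both.png

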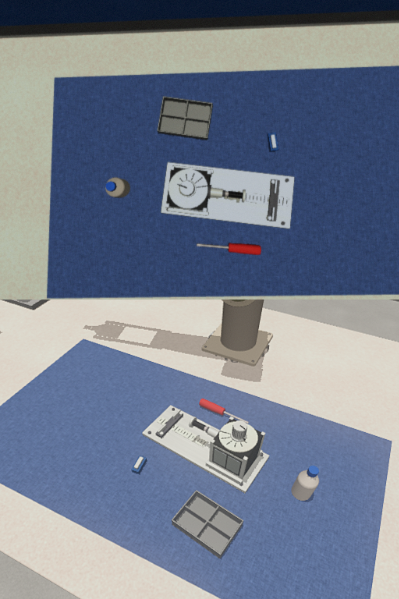

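Run:
```python
from h import *
s=sense();print(s["tool_pos"],s["tcp_rot"],s["joint_pos"],s["finger_gap"],s["ft_force"])
w=snapshot("wrist");print(w["pose"].round(3).tolist(),w["K"])
```

```text
[ 167.45197884 -576.16113261  231.29669771] [ 1.79999625e+02 -5.95260638e-04  1.62027893e+01] [-7.86899046e+01  7.47003610e+00  8.52685623e+01  6.25816326e-04
  8.72610785e+01 -4.89272380e+00] 85.35010599815125 [ 0.52357046  0.87098126 -0.02572825]
[[0.278, 0.923, 0.266, 234.859], [-0.961, 0.267, 0.078, -556.109], [0.001, -0.277, 0.961, 374.767], [0.0, 0.0, 0.0, 1.0]] [[329.70469878   0.         255.95212441]
 [  0.         329.70469878 193.72027509]
 [  0.           0.           1.        ]]
```

>>> {"name": "send_rows", "arguments": {
  "steps": [
    [[0.8, 1.8, 0.5], [0, 0, 0.17]],
    [[1.6, 3.5, 1.0], [0, 0, 0.34]],
    [[2.4, 5.2, 1.5], [0, 0, 0.51]],
    [[3.2, 6.9, 1.7], [0, 0, 0.68]],
    [[4.0, 8.6, 1.7], [0, 0, 0.85]],
    [[4.8, 10.3, 1.7], [0, 0, 1.02]],
    [[5.6, 12.0, 1.7], [0, 0, 1.19]],
    [[6.4, 13.7, 1.7], [0, 0, 1.36]],
    [[7.2, 15.4, 1.7], [0, 0, 1.53]],
    [[8.0, 17.1, 1.7], [0, 0, 1.7]]
  ]
}}

```text
time: 2.5
tool_pos: [408.0, -61.4, 282.7]
tcp_rot: [179.9, 0.1, 113.9]
ft_force: [1.8, -0.5, 0.3]
finger_gap: 85.5
grip_force: 0.0
```

>>> {"name": "send_rows", "arguments": {
  "steps": [
    [[0.8, 1.8, 0], [0, 0, 0]],
    [[1.6, 3.5, 0], [0, 0, 0]],
    [[2.4, 5.2, 0], [0, 0, 0]],
    [[3.2, 6.9, 0], [0, 0, 0]],
    [[4.1, 8.8, 0], [0, 0, 0]],
    [[4.1, 8.8, 0], [0, 0, 0]]
  ]
}}

```text
time: 3.25
tool_pos: [530.6, 204.4, 280.3]
tcp_rot: [-179.8, -0.1, 113.8]
ft_force: [-0.5, -0.3, -0.2]
finger_gap: 85.3
grip_force: 0.0
```

Run:
```python
from h import *
s=sense();print(s["time"],s["tool_pos"],s["tcp_rot"],s["joint_pos"])
w=snapshot("wrist");cv2.imwrite("pics/w1.png",cv2.resize(w["img"][:,:,::-1],None,fx=1.5,fy=1.5))
for l,z in [("stand",0),("dial",116),("sleeve_top",156),("tube_mouth",80),("handle",80),("handle_neck",80),("cursor",12.5)]: pin(w,"wrist",l,z)
```

```text
3.25 [530.58346667 204.36792224 280.25748753] [-1.79845414e+02 -7.31770317e-02  1.13849010e+02] [ 1.58662179e+01  1.87025788e+00  8.60986211e+01  5.10369104e-02
  9.21943705e+01 -7.98100977e+00]
wrist stand 0.63 [256.  163.4] [533.9 194.6   0. ]
wrist dial 0.95 [253.3 180. ] [529.5 199.1 116. ]
wrist sleeve_top 0.66 [254.9 189.6] [530.5 201.2 156. ]
wrist tube_mouth 0.59 [214.9 232.5] [517.5 118.   80. ]
wrist handle 0.69 [189.9 273.8] [510.1  58.   80. ]
wrist handle_neck 0.82 [201.7 258.3] [515.4  82.1  80. ]
wrist cursor 0.93 [172.3 296.5] [501.3 -27.7  12.5]
```

View pics/w1.png

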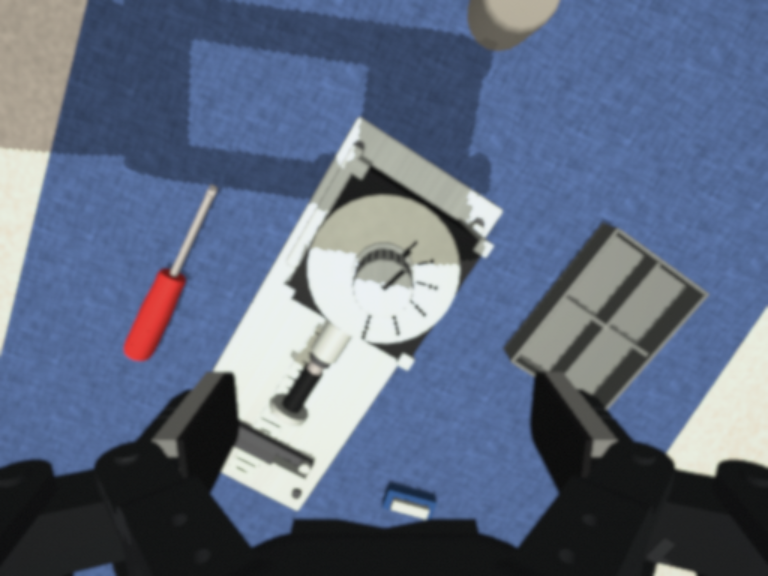

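Run:
```python
from h import *
w=snapshot("wrist")
c=np.array([530,200])
for uv in [(410,247),(430,262),(430,286),(418,308),(397,325),(367,325)]:
    p=px2w(w,np.array(uv)/1.5,117)[:2]-c;print(uv,np.degrees(np.arctan2(p[1],p[0])).round(1)+7.2,np.hypot(*p).round(1))
t=px2w(w,np.array((384,288))/1.5,156)[:2];u=px2w(w,np.array((405,270))/1.5,156)[:2];d=u-t;print(np.degrees(np.arctan2(d[1],d[0]))+7.2)
im=w["img"][130:250,190:330];cv2.imwrite("pics/w1c.png",cv2.resize(im[:,:,::-1],None,fx=5,fy=5,interpolation=2))
```

```text
(410, 247) 60.300000000000004 19.6
(430, 262) 30.5 30.0
(430, 286) 2.8 34.4
(418, 308) -23.0 38.6
(397, 325) -47.3 43.9
(367, 325) -73.5 44.3
72.33893564114881
```

View pics/w1c.png

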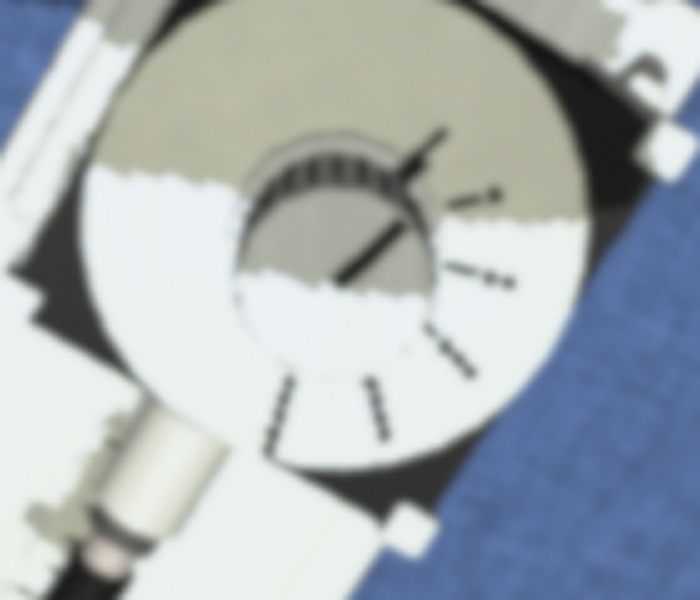

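>>> {"name": "send_rows", "arguments": {
  "steps": [
    [[0, -0.1, -1.3], [0, 0, 0]],
    [[0, -0.1, -2.6], [0, 0, 0]],
    [[0, -0.1, -3.8], [0, 0, 0]],
    [[0, -0.1, -4.7], [0, 0, 0]],
    [[0, -0.1, -5.2], [0, 0, 0]],
    [[0, -0.1, -5.2], [0, 0, 0]]
  ],
  "fingers": 0
}}

```text
time: 4.45
tool_pos: [529.9, 197.4, 125.6]
tcp_rot: [-179.9, -0.0, 113.6]
ft_force: [0.4, -0.6, 0.0]
finger_gap: 85.2
grip_force: 0.0
```

>>> {"name": "send_rows", "arguments": {
  "steps": [
    [[0, 0, 0], [0, 0, 0]],
    [[0, 0, 0], [0, 0, 0]],
    [[0, 0, 0], [0, 0, 0]],
    [[0, 0, 0], [0, 0, 0]],
    [[0, 0, 0], [0, 0, 0]],
    [[0, 0, 0], [0, 0, 0]],
    [[0, 0, 0], [0, 0, 0]]
  ],
  "fingers": 1,
  "squeeze": 50
}}

```text
time: 5.32
tool_pos: [531.9, 198.4, 127.9]
tcp_rot: [179.8, 0.0, 113.6]
ft_force: [3.6, 1.8, 6.1]
finger_gap: 32.6
grip_force: 51.4
```

>>> {"name": "send_rows", "arguments": {
  "steps": [
    [[0, 0, 0.1], [0, 0, 0]],
    [[0, 0, 0.1], [0, 0, 0]],
    [[0, 0.1, 0.1], [0, 0, 0]],
    [[0, 0.1, 0.1], [0, 0, 0]]
  ],
  "fingers": 0.2
}}

```text
time: 5.82
tool_pos: [530.1, 201.0, 128.9]
tcp_rot: [-180.0, -0.0, 113.6]
ft_force: [0.5, -0.6, 0.6]
finger_gap: 68.5
grip_force: 0.0
```

>>> {"name": "send_rows", "arguments": {
  "steps": [
    [[0, 0, 0], [0, 0, 0]],
    [[0, 0, 0], [0, 0, 0]],
    [[0, 0, 0], [0, 0, 0]],
    [[0, 0, 0], [0, 0, 0]],
    [[0, 0, 0], [0, 0, 0]],
    [[0, 0, 0], [0, 0, 0]]
  ],
  "fingers": 1,
  "squeeze": 50
}}

```text
time: 6.58
tool_pos: [530.8, 201.0, 129.6]
tcp_rot: [180.0, 0.0, 113.6]
ft_force: [2.0, 0.4, 1.8]
finger_gap: 32.9
grip_force: 50.6
```

>>> {"name": "send_rows", "arguments": {
  "steps": [
    [[0, 0, 0], [0, 0, -0.12]],
    [[0, 0, 0], [0, 0, -0.24]],
    [[0, 0, 0], [0, 0, -0.36]],
    [[0, 0, 0], [0, 0, -0.48]],
    [[0, 0, 0], [0, 0, -0.6]],
    [[0, 0, 0], [0, 0, -0.72]],
    [[0, 0, 0], [0, 0, -0.84]],
    [[0, 0, 0], [0, 0, -0.96]],
    [[0, 0, 0], [0, 0, -1.05]],
    [[0, 0, 0], [0, 0, -1.05]]
  ]
}}

```text
time: 7.82
tool_pos: [532.7, 200.7, 129.7]
tcp_rot: [179.8, -0.2, 53.3]
ft_force: [12.9, 1.5, -5.9]
finger_gap: 32.5
grip_force: 50.3
```

>>> {"name": "send_rows", "arguments": {
  "steps": [
    [[0, 0, 0], [0, 0, -0.12]],
    [[0, 0, 0], [0, 0, -0.24]],
    [[0, 0, 0], [0, 0, -0.36]],
    [[0, 0, 0], [0, 0, -0.48]],
    [[0, 0, 0], [0, 0, -0.6]],
    [[0, 0, 0], [0, 0, -0.72]],
    [[0, 0, 0], [0, 0, -0.84]],
    [[0, 0, 0], [0, 0, -0.96]],
    [[0, 0, 0], [0, 0, -1.06]],
    [[0, 0, 0], [0, 0, -1.06]]
  ]
}}

```text
time: 9.07
tool_pos: [533.5, 198.8, 129.7]
tcp_rot: [179.9, -0.4, -7.4]
ft_force: [16.9, -6.8, -6.2]
finger_gap: 32.4
grip_force: 50.6
```

>>> {"name": "send_rows", "arguments": {
  "steps": [
    [[0, 0, 0], [0, 0, 0]],
    [[0, 0, 0], [0, 0, 0]],
    [[0, 0, 0], [0, 0, 0]],
    [[0, 0, 0], [0, 0, 0]],
    [[0, 0, 0.5], [0, 0, 0]],
    [[0, 0, 1.5], [0, 0, 0]],
    [[0, 0, 3], [0, 0, 0]],
    [[0, 0, 4.5], [0, 0, 0]],
    [[0, 0, 5], [0, 0, 0]],
    [[0, 0, 5], [0, 0, 0]]
  ],
  "fingers": 0
}}

```text
time: 10.32
tool_pos: [531.2, 201.1, 281.1]
tcp_rot: [-179.9, -0.2, -7.3]
ft_force: [0.5, 0.2, -0.5]
finger_gap: 85.7
grip_force: 0.0
```

Run:
```python
from h import *
s=sense();print(s["time"],s["tool_pos"],s["tcp_rot"],s["joint_pos"])
w=snapshot("wrist")
for l,z in [("dial",116),("sleeve_top",156),("tube_mouth",80),("handle",80),("handle_neck",80),("cursor",12.5)]: pin(w,"wrist",l,z)
c=w2px(w,[530,200,116]);print(c)
u,v=c.astype(int);im=w["img"][max(v-70,0):v+70,u-80:u+80]
cv2.imwrite("pics/w2.png",np.hstack([cv2.resize(im[:,:,::-1],None,fx=2.5,fy=2.5,interpolation=2),cv2.resize(w["img"][:,:,::-1],(400,350*im.shape[0]//140))]))
```

```text
10.325 [531.1712729  201.09812426 281.14888839] [-1.79924972e+02 -1.72215664e-01 -7.28431484e+00] [1.55628491e+01 1.42183120e+00 8.64636644e+01 2.27610995e-03
 9.19266687e+01 1.12847131e+02]
wrist dial 0.72 [260.  174.9] [531.2 197.6 116. ]
wrist sleeve_top 0.87 [258.1 183.2] [533.3 199.4 156. ]
wrist tube_mouth 0.67 [336.8 170.6] [517.3 116.4  80. ]
wrist handle 0.68 [392.2 169.9] [510.5  57.9  80. ]
wrist handle_neck 0.72 [366.5 168.5] [515.5  85.   80. ]
wrist cursor 0.65 [436.4 161.2] [497.  -24.   12.5]
[257.69288611 176.41197333]
```

View pics/w2.png

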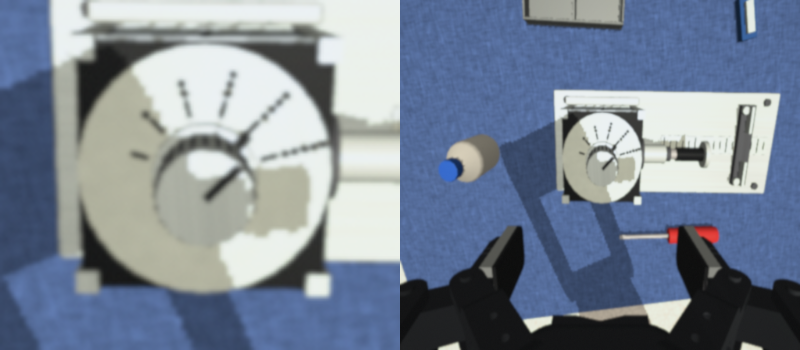

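>>> {"name": "send_rows", "arguments": {
  "steps": [
    [[0, -0.6, 0], [0, 0, 0.175]],
    [[-0.1, -1.2, 0], [0, 0, 0.35]],
    [[-0.2, -1.8, -0.3], [0, 0, 0.525]],
    [[-0.3, -2.4, -0.7], [0, 0, 0.7]],
    [[-0.4, -3.0, -1.2], [0, 0, 0.875]],
    [[-0.5, -3.6, -1.7], [0, 0, 1.05]],
    [[-0.5, -3.9, -2.2], [0, 0, 1.225]],
    [[-0.5, -3.9, -2.5], [0, 0, 1.4]],
    [[-0.5, -3.9, -2.7], [0, 0, 1.575]],
    [[-0.5, -3.9, -2.7], [0, 0, 1.575]]
  ]
}}

```text
time: 11.92
tool_pos: [514.8, 83.7, 197.2]
tcp_rot: [-179.9, 0.0, 82.9]
ft_force: [-0.0, 0.3, 0.2]
finger_gap: 85.4
grip_force: 0.0
```

Run:
```python
from h import *
s=sense();print(s["time"],s["tool_pos"],s["tcp_rot"],s["joint_pos"])
w=snapshot("wrist");save(w,"w3.png")
for l,z in [("tube_mouth",80),("handle",80),("handle_neck",80),("cursor",12.5)]: pin(w,"wrist",l,z)
t=snapshot("top")
for l,z in [("handle",80),("handle_neck",80),("cursor",12.5)]: pin(t,"top",l,z)
```

```text
11.925 [514.75213604  83.72668614 197.17589014] [-1.79882928e+02  2.09346266e-02  8.28837791e+01] [ 3.60355837e+00 -3.56711676e+00  1.00136691e+02  1.21459267e-03
  8.35493489e+01  1.07196630e+01]
wrist tube_mouth 0.7 [257.9 149.1] [519.8 115.4  80. ]
wrist handle_neck 0.71 [255.3 191.2] [513.4  81.3  80. ]
wrist cursor 0.82 [254.5 267.8] [498.9 -24.9  12.5]
top handle 0.25 [236.8 242.3] [531.  210.2  80. ]
top cursor 0.39 [238.4 152.5] [729.6 209.4  12.5]
```

View pics/w3.png

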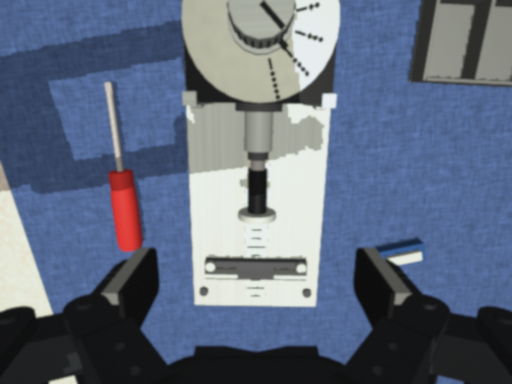

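Run:
```python
from h import *
w=snapshot("wrist")
for uv,z in [((257,213),80),((257,207),80),((257,222),80),((256,258),22.5),((256,279),22.5),((256,268),28),((258,153),80)]: print(uv,z,px2w(w,uv,z).round(1))
im=w["img"][195:295,190:322]
cv2.imwrite("pics/w3c.png",cv2.resize(im[:,:,::-1],None,fx=6,fy=6,interpolation=2))
```

```text
(257, 213) 80 [513.5  62.   80. ]
(257, 207) 80 [514.2  67.3  80. ]
(257, 222) 80 [512.5  54.   80. ]
(256, 258) 22.5 [503.8  -8.6  22.5]
(256, 279) 22.5 [500.7 -33.6  22.5]
(256, 268) 28 [502.7 -17.4  28. ]
(258, 153) 80 [520.6 112.3  80. ]
```

View pics/w3c.png

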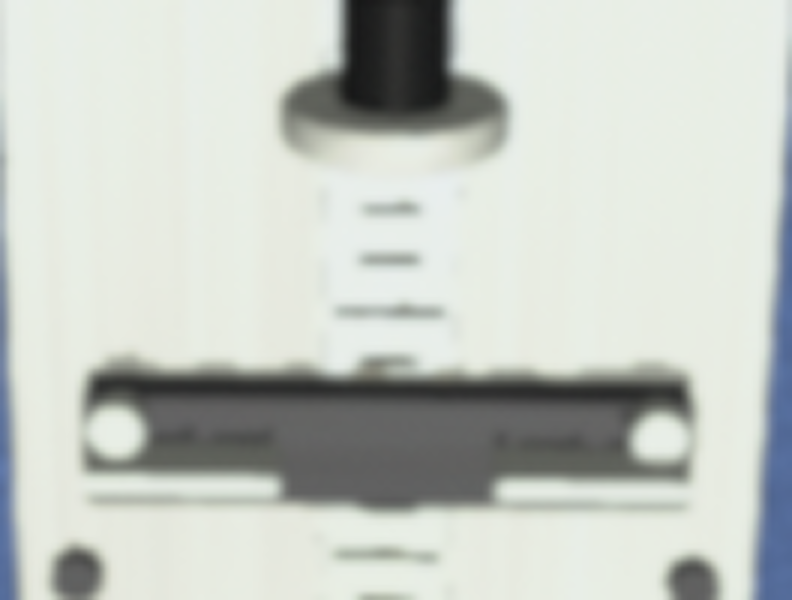

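Run:
```python
from h import *
w=snapshot("wrist")
for u,v,z in [(256,275.7,34.5),(190+185/6-.5,195+487/6-.5,34.5),(190+592/6-.5,195+491/6-.5,34.5),(190+118/6,195+432/6-.5,22.5),(190+660/6,195+437/6-.5,22.5)]: print(v,px2w(w,(u,v),z).round(1))
# model check: predicted disc edges
for p in [[512.6,62.6,80],[512.6-.4,59.6,96],[512.6+.4,65.6,96],[512.6-.4,59.6,64]]: print(w2px(w,p).round(1))
```

```text
275.7 [502.  -22.7  34.5]
275.6666666666667 [465.  -18.   34.5]
276.3333333333333 [535.3 -27.7  34.5]
266.5 [453.  -12.4  22.5]
267.3333333333333 [549.5 -25.5  22.5]
[255.9 212.5]
[255.9 222.8]
[255.9 215.6]
[255.9 209.7]
```

>>> {"name": "send_rows", "arguments": {
  "steps": [
    [[0, -0.1, -1.2], [0, 0, 0]],
    [[0, -0.1, -2.4], [0, 0, 0]],
    [[0, -0.1, -3.4], [0, 0, 0]],
    [[0, -0.1, -4.2], [0, 0, 0]],
    [[0, -0.1, -4.6], [0, 0, 0]],
    [[0, -0.1, -4.6], [0, 0, 0]],
    [[0, -0.1, -4.6], [0, 0, 0]]
  ]
}}

```text
time: 13.35
tool_pos: [516.4, 80.9, 61.5]
tcp_rot: [179.9, -0.0, 83.0]
ft_force: [0.2, 0.3, 0.2]
finger_gap: 85.0
grip_force: 0.0
```

>>> {"name": "send_rows", "arguments": {
  "steps": [
    [[0, 0, 0], [0, 0, 0]],
    [[0, 0, 0], [0, 0, 0]],
    [[0, 0, 0], [0, 0, 0]],
    [[0, 0, 0], [0, 0, 0]],
    [[0, 0, 0], [0, 0, 0]],
    [[0, 0, 0], [0, 0, 0]],
    [[0, 0, 0], [0, 0, 0]],
    [[0, 0, 0], [0, 0, 0]],
    [[0, 0, 0], [0, 0, 0]]
  ],
  "fingers": 1,
  "squeeze": 80
}}

```text
time: 14.48
tool_pos: [515.1, 80.9, 60.7]
tcp_rot: [-179.9, -0.0, 82.9]
ft_force: [-3.4, 0.4, 6.0]
finger_gap: 13.5
grip_force: 77.8
```

>>> {"name": "send_rows", "arguments": {
  "steps": [
    [[-0.05, -0.4, 0], [0, 0, 0]],
    [[-0.1, -0.8, 0], [0, 0, 0]],
    [[-0.15, -1.2, 0], [0, 0, 0]],
    [[-0.2, -1.6, 0], [0, 0, 0]],
    [[-0.25, -2.0, 0], [0, 0, 0]],
    [[-0.3, -2.3, 0], [0, 0, 0]],
    [[-0.32, -2.6, 0], [0, 0, 0]],
    [[-0.32, -2.6, 0], [0, 0, 0]],
    [[-0.32, -2.6, 0], [0, 0, 0]]
  ]
}}

```text
time: 15.6
tool_pos: [504.4, 5.0, 60.6]
tcp_rot: [-179.8, -0.2, 83.0]
ft_force: [-10.0, 11.0, 11.7]
finger_gap: 13.7
grip_force: 79.0
```

Run:
```python
from h import *
s=sense();print(s["time"],s["tool_pos"],s["tcp_rot"],s["ft_force"],s["finger_gap"])
ims=[]
for c in ["wrist","scene","top"]:
    t=snapshot(c)
    for l,z in [("handle",80),("handle_neck",80),("cursor",12.5)]: pin(t,c,l,z)
    ims.append(t)
w,t,tp=ims
a=cv2.resize(w["img"],(512,384))
def crop(t,p,f,n):
    u,v=w2px(t,p).astype(int);return cv2.resize(t["img"][v-n//2:v+n//2,u-n//2:u+n//2],None,fx=f,fy=f,interpolation=2)
b=crop(t,[501,-20,50],4,64);c=crop(tp,[501,-20,50],4,64)
o=np.zeros((512,768,3),np.uint8);o[:384,:512]=a;o[:256,512:]=b;o[256:512,512:]=c
cv2.imwrite("pics/w4.png",o[:,:,::-1])
```

```text
15.6 [504.39764533   4.97279105  60.55301003] [-179.7903136    -0.18563385   82.9534089 ] [-10.00710899  10.95554544  11.73412194] 13.689444967656588
wrist handle 0.89 [252.6 313.5] [500.3 -14.4  80. ]
wrist handle_neck 0.93 [256.1 270.8] [504.4   6.1  80. ]
wrist cursor 0.16 [254.9 313.2] [494.8 -62.7  12.5]
scene handle 0.62 [216.8 142.1] [503.7 -16.2  80. ]
scene handle_neck 0.46 [227.5 147.5] [507.4  12.5  80. ]
scene cursor 0.51 [217.1 160. ] [499.3 -23.4  12.5]
```

View pics/w4.png

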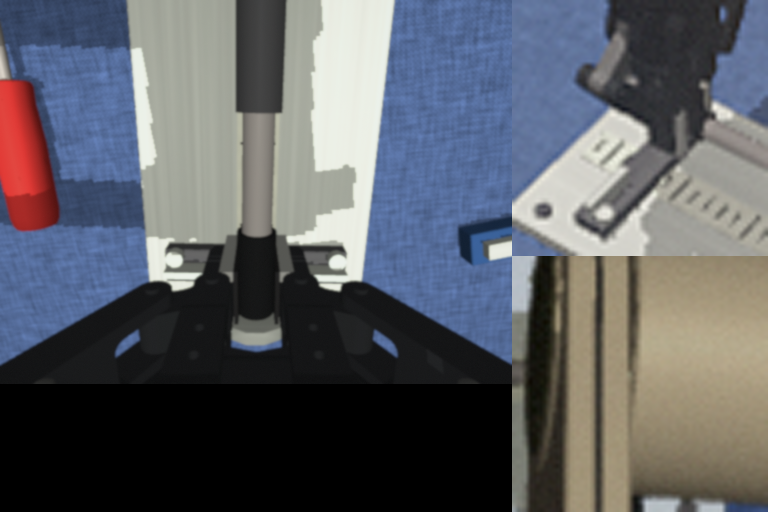

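Run:
```python
from h import *
w=snapshot("wrist")
for p in [[465,-18,34.5],[535.3,-27.7,34.5],[465,-18,22.5],[503,-13.4,80],[502.7,-16.4,96],[503.3,-10.4,96]]: print(p,w2px(w,p).round(1))
im=w["img"][230:355,150:360]
cv2.imwrite("pics/w4c.png",cv2.resize(im[:,:,::-1],None,fx=3.8,fy=3.8*1.2,interpolation=2))
```

```text
[465, -18, 34.5] [193.7 276.3]
[535.3, -27.7, 34.5] [316.7 278. ]
[465, -18, 22.5] [197.3 266.2]
[503, -13.4, 80] [258.4 311.3]
[502.7, -16.4, 96] [258.7 343.1]
[503.3, -10.4, 96] [258.4 330.1]
```

View pics/w4c.png

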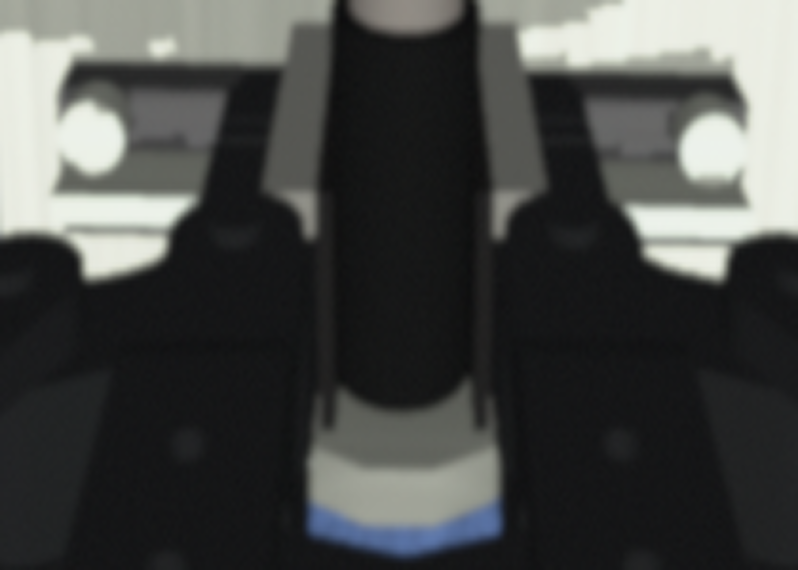

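Run:
```python
from h import *
w=snapshot("wrist")
L=px2w(w,(178.5,275.8),34.5);R=px2w(w,(331.1,278.6),34.5);D1=px2w(w,(256.1,332.1),96);D2=px2w(w,(256.1,344.6),96)
print(L,R,D1,D2)
d=(R-L)[:2];d/=np.hypot(*d);n=np.array([d[1],-d[0]]);print(np.degrees(np.arctan2(d[1],d[0])))
D=(D1+D2)[:2]/2;print("ridge beyond disc along -y:",(L[:2]-D)@n)
```

```text
[456.33334361 -16.60268597  34.5       ] [543.54671625 -29.12778979  34.5       ] [502.3131309  -11.22266918  96.        ] [501.59571188 -16.98175516  96.        ]
-8.172622640143347
ridge beyond disc along -y: 8.960388568176313
```

>>> {"name": "send_rows", "arguments": {
  "steps": [
    [[-0.03, -0.1, 0], [0, 0, 0]],
    [[-0.06, -0.2, 0], [0, 0, 0]],
    [[-0.08, -0.3, 0], [0, 0, 0]],
    [[-0.08, -0.31, 0], [0, 0, 0]],
    [[-0.08, -0.31, 0], [0, 0, 0]],
    [[-0.08, -0.31, 0], [0, 0, 0]]
  ]
}}

```text
time: 17.05
tool_pos: [503.0, -4.2, 60.6]
tcp_rot: [-179.9, -0.2, 83.0]
ft_force: [-4.4, 11.4, 7.1]
finger_gap: 13.4
grip_force: 78.3
```

Run:
```python
from h import *
s=sense();print(s["time"],s["tool_pos"],s["tcp_rot"],s["ft_force"],s["finger_gap"])
w=snapshot("wrist");print(w2px(w,[456.3,-16.6,34.5]),w2px(w,[543.5,-29.1,34.5]))
for l,z in [("handle",80),("handle_neck",80)]: pin(w,"wrist",l,z)
im=w["img"][225:355,140:370]
a=cv2.resize(im[:,:,::-1],(784,590),interpolation=2);cv2.imwrite("pics/w5c.png",a)
g=w["img"].sum(2)/3
for c in (170,172,174,176,336,338,340): print(c,g[255:285,c].astype(int).tolist())
print(g[318:352,256].astype(int).tolist())
```

```text
17.05 [503.03227559  -4.24658113  60.5827662 ] [-179.92148849   -0.19672496   82.96313966] [-4.39098356 11.36371135  7.1027794 ] 13.425606762439571
[177.55485403 260.9186134 ] [332.2141397  263.55391979]
wrist handle 0.97 [255.3 314.1] [500.1 -24.1  80. ]
wrist handle_neck 0.83 [252.2 268.2] [501.6  -1.8  80. ]
170 [96, 102, 127, 173, 218, 233, 237, 236, 226, 186, 137, 138, 184, 220, 230, 232, 232, 232, 232, 232, 232, 232, 232, 232, 231, 223, 188, 132, 78, 44]
172 [97, 103, 127, 174, 219, 234, 237, 236, 226, 186, 137, 137, 182, 219, 229, 231, 231, 231, 232, 232, 232, 232, 231, 232, 231, 228, 213, 183, 153, 124]
174 [97, 103, 128, 175, 220, 234, 237, 236, 226, 186, 136, 130, 172, 213, 226, 229, 229, 230, 229, 229, 230, 230, 229, 229, 229, 229, 228, 225, 222, 216]
176 [97, 104, 140, 194, 227, 235, 237, 236, 226, 186, 135, 126, 166, 212, 228, 231, 231, 231, 231, 231, 231, 231, 231, 230, 230, 231, 230, 230, 230, 231]
336 [142, 113, 100, 100, 125, 176, 221, 235, 237, 237, 233, 214, 165, 126, 150, 206, 229, 234, 234, 234, 234, 234, 235, 234, 235, 235, 235, 235, 234, 227]
338 [142, 118, 102, 100, 125, 176, 221, 235, 237, 238, 235, 223, 176, 131, 151, 207, 230, 234, 235, 235, 235, 234, 235, 235, 235, 235, 235, 235, 232, 219]
340 [137, 114, 101, 100, 125, 176, 221, 234, 237, 237, 236, 224, 178, 131, 152, 207, 230, 234, 235, 235, 235, 235, 235, 235, 235, 235, 235, 233, 224, 185]
[25, 42, 67, 86, 94, 95, 96, 96, 98, 97, 97, 96, 97, 103, 122, 147, 160, 163, 162, 161, 159, 159, 160, 159, 158, 157, 151, 139, 127, 121, 121, 120, 111, 83]
```

View pics/w5c.png

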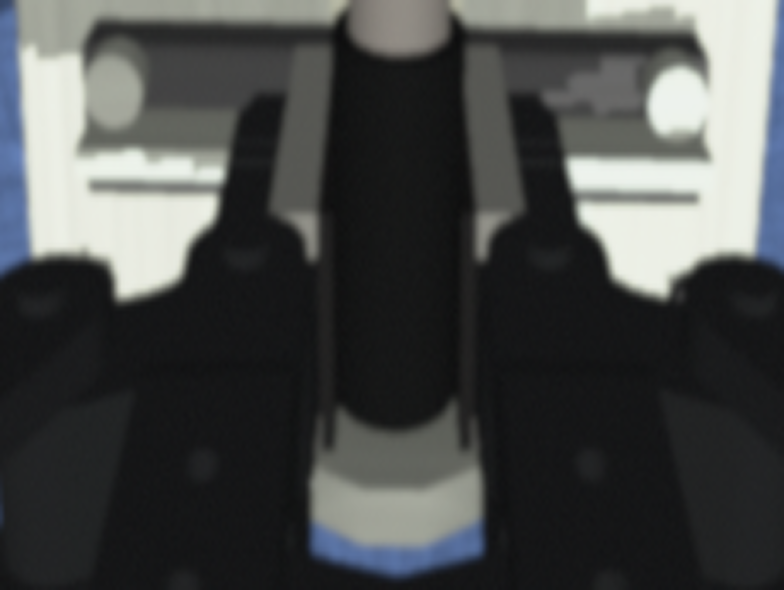

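Run:
```python
from h import *
print(order.hand_in())
```

```text
the job is handed in; nothing more can be done
None
```

The sleeve is at 4, and the gripper is still holding the boom with the handle's end disc over the cursor ridge, within about 0.5 mm by my camera measurements; the job is handed in, but the hand-in gave no verdict.

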